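# Clear the baking-paper holder and hold its sprung end open for a new roll

### The arm

A 7-joint arm with a two-finger parallel gripper is mounted at the origin on the work surface. World frame = base frame: x ahead of the robot, y to its left, z up, the work surface at z = 0. Lengths are in m, angles in rad, forces in N, time in s.
With the tool pointing down it reaches from about 0.35 to 0.9 m from the base axis. Payload 8.1 kg.
Tool frame: the origin (TCP) lies at the very end of the fingers, on their centre line; the grasp point (between the pads) lies 19 mm behind it; z points along the fingers, y is the line along which they close (so a half turn about z gives the same grasp; the last joint's range is limited). The gripper opens to 92 mm and grips with 3 to 60 N. Pads are 19 mm wide; open, the fingers measure 130 mm over their backs; the gripper's body (75 mm by 190 mm) begins 47 mm behind the grasp point.
Start: joints at [-1.45, 0.434, 0.025, 1.573, -0.012, 1.134, -0.075], TCP at [0.139, 0.609, 0.227] pointing down, gripper open.
Joint ranges: [-2.62, 2.62], [-0.44, 2.09], [-1.27, 1.32], [0.08, 2.57], [-1.32, 4.46], [0.12, 2], [-2.74, 2.74]. Speed limits (rad/s): [2.22, 2.22, 3.01, 3.01, 3.14, 3.14, 3.14].

### API

Orientations are given as a rotation vector (axis times angle).
In Python, from cell import arm gives the robot as it stands.
- The arm moves only by the shell command python3 -m pendant 'ROWS' [FORCE]. ROWS is a JSON object of lists of equal length, an entry for each row: "slide": the shift along the tool's x, y, z in units of 0.3 m (1.0 is 0.3 m), a list of three; "dr": the turn, a rotation vector about the tool's x, y, z in units of 0.12 rad (1.0 is 0.12 rad), a list of three; "claw": the opening, from 0 (shut) to 1 (fully open). In form: {"slide": [[tx, ty, tz], ...], "dr": [[ax, ay, az], ...], "claw": [claw, ...]}. A call has 1 to 10 rows; each row shifts and turns the commanded pose from where the row before left it, along the tool's axes as they then stand; what a row does not reach is not made up. A row lasts 1/10 s, in which the tool goes at most 50 mm and 8.59 degrees, less where a joint would pass 70% of its speed; a pose out of reach is approached as far as the arm can. A call with a number of a shift or a turn outside -1 to 1 is refused whole. A call with a gripper value outside its range is refused whole. The fingers move at their own pace and stop on an object; FORCE is the grip in N (left out, the last holds). Time passes only in rows, so rows that do not move let the fingers close. It gives the time, the measured TCP pose, the force, the opening and the grip force at its end, in the units of the state.
- arm.observe(): the state, without advancing time (a new reading comes with each control period).
- arm.get_image(name): name is "scene" or "top"; returns the picture (480x640x3 uint8, red, green, blue); there is no depth.
- arm.calibration(name): a dict with "K" (3x3 intrinsics, pixels), "dist" ([k1, k2, p1, p2, k3] as OpenCV has them; the pictures are not rectified), "xyz" and "orientation" of the camera in the world. Camera axes: x right, y up, looking along -z (the intrinsics and any distortion apply to the point x, -y, -z); pixel columns grow to the right and rows downward; lengths in m; the calibration is good to about 2 mm. A picture is of the moment at which its call begins. calibration takes no time and is no camera call.
- arm.sign_off(): hands the job in; it is judged then, once.
The state is a dict: "clock": time; "joints": joint angles; "dq": joint speeds; "joint_efforts": joint torques, N m; "position": TCP position; "ee_rot": TCP orientation; "force": force on the tool from outside, world axes, zero at the start; "ft_torque": the same for the moment, N m; "width": opening from 0.0 (shut) to 1.0 (fully open); "gripper_force": force on a finger pad.
Only numpy, scipy, OpenCV 4.12 (cv2) and the standard library are available. Lean on these libraries where they do the work, as an engineer would, in place of code of your own. Each camera call takes 0.05 s, during which the arm holds its last target. There are 200 camera calls.

### The job

The baking-paper roll holder needs a fresh roll: first take the scraps left lying in it (two crumpled paper balls and a stub of cardboard core) and put them in the green scrap bin. Then take the sprung end of the holder by its black grip ear, pull it outwards until its yellow pointer is level with the red marker clip on the scale, and finish while still holding it there against the spring, so that I can drop the new roll in. Leave the bin upright, and leave the sugar shaker, kahk stamp and spoon rest where they are.

Things in the scene. Friction and masses are not known exactly. Their poses are not given: they have to be found in the camera images.
- holder: Steel baking-paper roll holder, screwed down. Origin: underside of its base; y along the roll. Base 150 mm wide (x -75 to 75), 410 long (y -235 to 175), floor 6 mm high; long rims 14 mm high, inner faces x -67 and 63. Fixed cheek, 95 mm high, inner face y 165. Sprung end at -y, then an end bracket 46 mm high (y -228) and a spring barrel to y -308. Scale on the +x rim.
- slide: Sprung end of the holder: upright steel cheek 10 mm thick, 80 wide, 95 mm high, with grey foot and black grip ear on top. Axes as the holder's; origin at the holder's origin when home. Slides only outwards, along the holder's -y, at most 65 mm; a spring drives it home (about 7 N at home, 13 N at 55 mm). Carries ear and pointer.
- ear (a point): Middle of the black grip ear on the sprung end, 108 mm above the holder's underside. The ear is an upright block 14 mm thick along the holder's y, 36 mm wide along x, its top at 124 mm; free above and on both wide faces down to 95 mm, where the cheek's 10 mm plate goes on below.
- pointer (a point): Tip of the yellow pointer on the foot of the sprung end, beside the scale rim, 20 mm above the underside of the holder; same y as the ear. It is to come level with the marker.
- marker: Red clip, 18 x 14 x 12 mm, fixed on the scale rim at the roll width in use, 30 to 55 mm outwards of the pointer's home place. Origin: centre of its underside; axes as the holder's, 14 mm along y. The end is drawn to the mark when the pointer's y, along the holder, equals the clip's.
- ball_a_mid (a point): Middle of a crumpled ball of cream baking paper, about 45 mm across and 43 mm high, 12 g, lying on the base plate of the holder; the middle is 21 mm above the plate.
- ball_b_mid (a point): Middle of a second ball like the first.
- core_stub_mid (a point): Middle of a stub of cardboard core: tube 40 mm across, 3.5 mm wall, 40 mm high, about 15 g, standing on end on the base plate of the holder; the middle is 20 mm above the plate.
- bin: Round green plastic scrap bin, open on top, 120 mm high, 170 mm across the rim and 140 mm at the foot, wall 4 mm, bottom 6 mm, about 0.9 kg, standing loose on the tiles. Origin: centre of its underside, z up.
- shaker: Steel sugar shaker with black top and press button, 66 mm across, 136 mm high, upright. Origin: centre of its underside. Bystander.
- kahk_stamp: Wooden kahk stamp standing on its 62 mm disc, 80 mm high. Origin: centre of its underside. Bystander.
- spoon_rest: Blue ceramic spoon rest, dish 96 mm across and 16 mm high with a flat tail reaching 110 mm along its y. Origin: underside of the dish's centre. Bystander.
Things that resemble listed ones, but are neither listed nor needed, are in the scene too. Several things have the shape of the bin; the one meant has the colours described above.

How it is judged:
On the way, in this order (a step that is already met when the one before it is completed fails the run):
1. both paper balls and the core stub lie in the scrap bin, while the sprung end is home (horizontal distance between each of ball_a_mid, ball_b_mid, core_stub_mid and bin below 0.08 m and z of ball_a_mid in the frame of bin between 0 and 0.11 m and z of ball_b_mid in the frame of bin between 0 and 0.11 m and z of core_stub_mid in the frame of bin between 0 and 0.11 m and distance between slide and holder below 0.01 m), for 0.2 s.
2. the sprung end is pulled out with the fingers until the pointer is level with the red clip (y of pointer in the frame of marker between -0.007 and 0.007 m and contact force between the fingers and slide above 3 N), for 0.3 s.
At the end, for the whole second after the job is handed in: Both balls and the stub are inside the bin, which stands upright (within 0.2 rad), and the fingers hold the sprung end still (under 10 mm/s, at least 3 N on it) with its pointer within 7 mm of the middle of the red clip along the scale, that is, within the clip's width (all of step 2 and horizontal distance between each of ball_a_mid, ball_b_mid, core_stub_mid and bin below 0.08 m and z of ball_a_mid in the frame of bin between 0 and 0.11 m and z of ball_b_mid in the frame of bin between 0 and 0.11 m and z of core_stub_mid in the frame of bin between 0 and 0.11 m and linear speed of slide below 0.01 m/s and angle between bin's own z axis and vertical below 0.2 rad); the arm keeps its last pose, push and grip.
It fails at once if the sugar shaker is shifted by more than 30 mm or tipped (distance of shaker from where it was at the start of the episode above 0.03 m or angle between shaker's own z axis and vertical above 0.4 rad).
It fails at once if the kahk stamp is shifted by more than 30 mm or tipped (distance of kahk_stamp from where it was at the start of the episode above 0.03 m or angle between kahk_stamp's own z axis and vertical above 0.4 rad).
It fails at once if the spoon rest is shifted by more than 30 mm or tipped (distance of spoon_rest from where it was at the start of the episode above 0.03 m or angle between spoon_rest's own z axis and vertical above 0.4 rad).
It also fails if it takes over 69 s, if anything falls off the work surface, if the arm or the gripper's body presses on something with over 40 N, if the wrist force passes 120 N, or if a joint passes its speed limit or range.

## Working session

There is one attempt and no reset: what is moved stays moved. The work goes in short steps, Python scripts to look and compute and a shell command to move; the robot and the scene stay as the last step left them, time stands still between calls to the robot, and variables do not carry over. Pictures are saved under pics/ and viewed, at most 10 in all, crops included, and the job is handed in when it is done.

```bash
mkdir -p pics; ls; python3 - <<'E'
from cell import arm
import cv2
for n in("scene","top"):
    cv2.imwrite(f"pics/{n}0.png",arm.get_image(n)[:,:,::-1]); c=arm.calibration(n); print(n,c)
print(arm.observe())
E
```

```text
pics
scene {'K': array([[613.88643943,   0.        , 309.59908437],
       [  0.        , 613.88643943, 239.19154594],
       [  0.        ,   0.        ,   1.        ]]), 'dist': array([-0.2014946,  0.       ,  0.       ,  0.       ,  0.       ]), 'xyz': array([ 1.58114124, -0.57525558,  1.07315507]), 'orientation': array([0.8641199 , 0.4191826 , 0.85340591])}
top {'K': array([[481.56233557,   0.        , 313.3409611 ],
       [  0.        , 481.56233557, 239.62400019],
       [  0.        ,   0.        ,   1.        ]]), 'dist': array([-0.0200314,  0.       ,  0.       ,  0.       ,  0.       ]), 'xyz': array([0.45120653, 0.21240078, 1.59407416]), 'orientation': array([ 0.05014378, -0.060299  , -1.57089011])}
{'clock': 0.1, 'joints': array([-1.44957565,  0.43513637,  0.02493568,  1.57400605, -0.01158918,
        1.13399032, -0.07508289]), 'dq': array([ 1.30317989e-03,  8.77218401e-05,  8.41171075e-04, -1.99620797e-03,
        7.44001676e-04,  3.83577410e-04,  3.68776148e-04]), 'joint_efforts': array([ 3.46358400e-03, -6.69122529e+01,  9.87932794e-01, -3.15140355e+01,
       -6.05614088e-02,  3.73889180e-02,  1.11118873e-04]), 'position': array([0.138655  , 0.60895709, 0.22603355]), 'ee_rot': array([-3.50860089e-01, -3.12190257e+00,  2.19125507e-03]), 'force': array([-0.23483413, -0.07904602, -0.82293528]), 'ft_torque': array([ 0.00838557, -0.00637624,  0.00162776]), 'gripper_force': 0.0, 'width': 0.9994517125029563}
```

View pics/scene0.png

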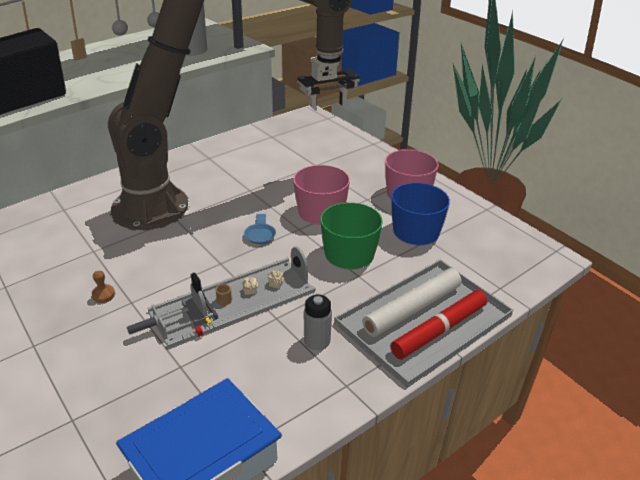

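View pics/top0.png

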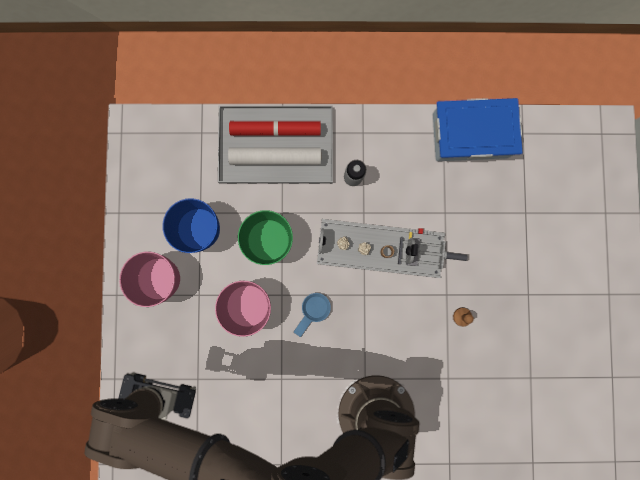

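The scene view shows the holder at about (150–315, 250–345), with the stub at (223,294), balls at (250,286) and (276,279), and green bin at (351,237). In the top view the balls are at (345,243) and (365,248), the stub at (388,252), the bin at (265,237), the marker at (421,231), the pointer at (410,236) and the ear near (412,250).

```bash
cat > h.py <<'E'
import numpy as np, cv2
from scipy.spatial.transform import Rotation as R
from cell import arm
C={n:arm.calibration(n) for n in("scene","top")}
def ray(n,u,v):
    c=C[n]; p=cv2.undistortPoints(np.array([[[u,v]]],float),c["K"],c["dist"])[0,0]
    d=R.from_rotvec(c["orientation"]).apply([p[0],-p[1],-1]); return c["xyz"],d/np.linalg.norm(d)
def plane(n,uv,z):
    o,d=ray(n,*uv); return o+d*(z-o[2])/d[2]
def tri(a,b):
    (o1,d1),(o2,d2)=ray("scene",*a),ray("top",*b)
    t=np.linalg.lstsq(np.c_[d1,-d2],o2-o1,rcond=None)[0]
    p,q=o1+d1*t[0],o2+d2*t[1]; return (p+q)/2,np.linalg.norm(p-q)
def proj(n,P):
    c=C[n]; q=R.from_rotvec(c["orientation"]).inv().apply(np.atleast_2d(P)-c["xyz"])*[1,-1,-1]
    return cv2.projectPoints(q,np.zeros(3),np.zeros(3),c["K"],c["dist"])[0][:,0]
E
python3 - <<'E'
import cv2,numpy as np
s=cv2.imread("pics/scene0.png")[240:350,120:320]; t=cv2.imread("pics/top0.png")[205:290,310:475]
cv2.imwrite("pics/sc.png",cv2.resize(s,None,fx=4,fy=4,interpolation=cv2.INTER_CUBIC))
cv2.imwrite("pics/tc.png",cv2.resize(t,None,fx=4.8,fy=4.8,interpolation=cv2.INTER_CUBIC))
E
```

```text
(no output)
```

View pics/sc.png

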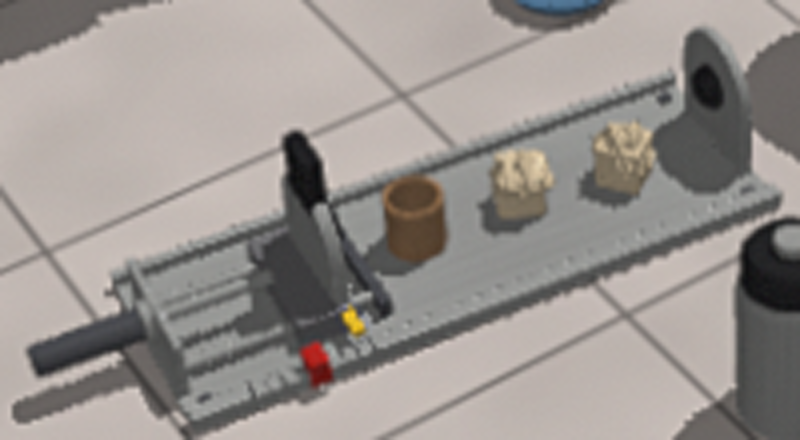

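View pics/tc.png

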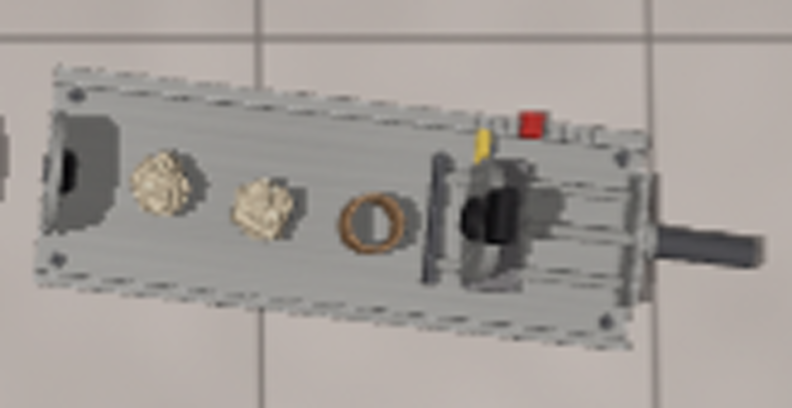

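```bash
cat > m.py <<'E'
from h import *
S=lambda u,v:(120+u/4,240+v/4)
T=lambda u,v:(310+u/4.8,205+v/4.8)
def cen(n,lo,hi,roi):
    x0,x1,y0,y1=roi; im=cv2.cvtColor(cv2.imread(f"pics/{n}0.png")[y0:y1,x0:x1],cv2.COLOR_BGR2HSV)
    m=cv2.inRange(im,lo,hi); k,_,st,c=cv2.connectedComponentsWithStats(m); 
    i=1+np.argmax(st[1:,4]); return c[i]+[x0,y0],st[i]
rs,rt=(120,320,240,350),(310,475,205,290)
for nm,lo,hi in(("red",(0,150,90),(8,255,255)),("red2",(172,150,90),(180,255,255)),("yel",(22,150,120),(32,255,255))):
    try:
        a,sa=cen("scene",lo,hi,rs);b,sb=cen("top",lo,hi,rt);print(nm,a,sa[2:],b,sb[2:],tri(a,b))
    except Exception as e: print(nm,e)
for nm,a,b in(("ballA",S(622,157),T(162,183)),("ballB",S(520,184),T(264,208)),("stubtop",S(414,196),T(373,223)),
 ("eartop",S(296,138),T(503,216)),("marktop",S(314,352),T(533,124)),("pointer",S(350,316),T(484,133)),("c++",S(780,197),T(55,68)),("c-+",S(673,75),T(37,283)),("c+-",S(195,430),T(650,133)),("c--",S(112,275),T(632,345))):
    p,e=tri(a,b);print(nm,p.round(4),round(e,4))
for q,z in(((55,68),.01),((37,283),.01),((632,345),.01),((650,133),.01)): print(plane("top",T(*q),z).round(4))
# bin
for n,roi in(("top",(225,310,200,275)),("scene",(310,395,195,275))):
    x0,x1,y0,y1=roi;im=cv2.cvtColor(cv2.imread(f"pics/{n}0.png")[y0:y1,x0:x1],cv2.COLOR_BGR2HSV);m=cv2.inRange(im,(50,100,30),(80,255,255))
    c=max(cv2.findContours(m,0,1)[0],key=cv2.contourArea);e=cv2.fitEllipse(cv2.convexHull(c));print(n,"bin",np.add(e[0],(x0,y0)),e[1],cv2.boundingRect(c),(x0,y0))
    if n=="top": print(plane(n,np.add(e[0],(x0,y0)),.12))
E
python3 m.py
```

```text
red [198.67346939 330.34693878] [ 8 10 49] [420.42105263 230.89473684] [ 4  5 19] (array([ 0.59198322, -0.14975731,  0.01471706]), np.float64(0.00348471446199029))
red2 attempt to get argmax of an empty sequence
yel [207.80952381 320.        ] [ 5  7 21] [410.14285714 234.57142857] [3 5 7] (array([ 0.57906363, -0.11519564,  0.01955841]), np.float64(0.0019995086315741538))
ballA [0.5519 0.1046 0.0204] 0.005
ballB [0.5348 0.0354 0.021 ] 0.0054
stubtop [ 0.5234 -0.0362  0.0401] 0.0048
eartop [ 0.5226 -0.1081  0.1236] 0.0005
marktop [ 0.5917 -0.1496  0.0225] 0.0044
pointer [ 0.584  -0.1168  0.0277] 0.0001
c++ [0.632  0.1761 0.004 ] 0.0025
c-+ [0.4852 0.1914 0.0053] 0.0089
c+- [ 0.5879 -0.2338  0.0033] 0.0077
c-- [ 0.4415 -0.2168  0.0094] 0.0075
[0.6306 0.1752 0.01  ]
[0.4826 0.1878 0.01  ]
[ 0.4396 -0.22    0.01  ]
[ 0.5855 -0.2354  0.01  ]
top bin [264.82820511 237.17200851] (53.757713317871094, 54.42795181274414) (13, 11, 55, 54) (225, 200)
[0.56263843 0.35166584 0.12      ]
scene bin [350.36765671 233.79574966] (64.0738525390625, 68.9955825805664) (11, 8, 61, 66) (310, 195)
```

```bash
cat > st.py <<'E'
# usage: st.py x y z  (world target, tool y -> holder x): prints remaining shift (tool units of .3 m) and turn (units of .12 rad)
from h import *
import sys
s=arm.observe(); Rt=R.from_rotvec(s["ee_rot"]); psi=-.107
hx=np.array([np.cos(psi),np.sin(psi),0]); hy=np.array([-np.sin(psi),np.cos(psi),0])
G=R.from_matrix(np.c_[hy,hx,[0,0,-1]])
for a in sys.argv[1:]:
    t=np.array([float(v) for v in a.split(",")]); print(a,"slide(goal axes)",(G.inv().apply(t-s["position"])/.3).round(3),"slide(now axes)",(Rt.inv().apply(t-s["position"])/.3).round(3))
print("turn",((Rt.inv()*G).as_rotvec()/.12).round(2),s["position"].round(4),"j",s["joints"].round(2),"w",s["width"].round(3),"gf",s["gripper_force"],"F",s["force"].round(1),s["clock"])
E
python3 -m pendant '{"slide":[[0,0,0],[0,0,0],[0,0,0],[0,0,0],[0,0,0],[0,0,0],[0,0,0],[0,0,0],[0,0,0],[0,0,0]],"dr":[[0,0,1],[0,0,1],[0,0,1],[0,0,1],[0,0,1],[0,0,1],[0,0,1],[0,0,1],[0,0,1],[0,0,1]],"claw":[0.75,0.75,0.75,0.75,0.75,0.75,0.75,0.75,0.75,0.75]}' 20
python3 st.py .552,.1046,.2 .5626,.3517,.2
python3 - <<'E'
from h import *
# bin: rim outline in scene from the top-view centre, foot/rim heights
c=plane("top",(264.83,237.17),.12)
a=np.linspace(0,2*np.pi,60); rim=np.c_[c[0]+.085*np.cos(a),c[1]+.085*np.sin(a),a*0+.12]
p=proj("scene",rim); print("bin rim predicted in scene x",p[:,0].min(),p[:,0].max(),"ymin",p[:,1].min(),"seen 321..382, ymin 203")
E
```

```text
clock: 1.1
position: [0.1387, 0.6091, 0.2263]
ee_rot: [2.058, 2.373, -0.001]
force: [-0.2, 0.4, 1.0]
width: 0.751
gripper_force: 0.0
.552,.1046,.2 slide(goal axes) [-1.525  1.55   0.088] slide(now axes) [-1.86   1.126  0.089]
.5626,.3517,.2 slide(goal axes) [-0.702  1.497  0.088] slide(now axes) [-1.049  1.278  0.088]
bin rim predicted in scene x 319.2572517409653 381.6384224627023 ymin 200.95045013866346 seen 321..382, ymin 203Traceback (most recent call last):
  File "st.py", line 9, in <module>
    print("turn",((Rt.inv()*G).as_rotvec()/.12).round(2),s["position"].round(4),"j",s["joints"].round(2),"w",s["width"].round(3),"gf",s["gripper_force"],"F",s["force"].round(1),s["clock"])
                                                                                                             ^^^^^^^^^^^^^^^^
AttributeError: 'float' object has no attribute 'round'
```

```bash
sed -i 's/s\["width"\].round(3)/round(s["width"],3)/' st.py
python3 -m pendant '{"slide":[[0,0,0],[0,0,0],[0,0,0],[-0.1,0.1,0],[-0.1,0.1,0],[-0.1,0.1,0],[-0.1,0.1,0],[-0.1,0.1,0],[-0.1,0.1,0],[-0.1,0.1,0]],"dr":[[0,0,1],[0,0,1],[0,0,0.08],[0,0,0],[0,0,0],[0,0,0],[0,0,0],[0,0,0],[0,0,0],[0,0,0]],"claw":[0.75,0.75,0.75,0.75,0.75,0.75,0.75,0.75,0.75,0.75]}'
python3 -m pendant '{"slide":[[-0.1,0.1,0],[-0.1,0.1,0],[-0.1,0.1,0],[-0.1,0.1,0],[-0.1,0.1,0],[-0.1,0.1,0],[-0.1,0.1,0],[-0.1,0.1,0],[0,0,0],[0,0,0]],"dr":[[0,0,0],[0,0,0],[0,0,0],[0,0,0],[0,0,0],[0,0,0],[0,0,0],[0,0,0],[0,0,0],[0,0,0]],"claw":[0.75,0.75,0.75,0.75,0.75,0.75,0.75,0.75,0.75,0.75]}'
python3 st.py .552,.1046,.012
```

```text
clock: 2.1
position: [0.3269, 0.3774, 0.2268]
ee_rot: [-2.328, -2.109, -0.0]
force: [0.8, 0.0, -0.2]
width: 0.755
gripper_force: 0.0
clock: 3.1
position: [0.5404, 0.1145, 0.2264]
ee_rot: [2.333, 2.104, -0.001]
force: [-0.8, 0.5, -0.8]
width: 0.748
gripper_force: 0.0
.552,.1046,.012 slide(goal axes) [-0.029  0.042  0.715] slide(now axes) [-0.028  0.042  0.715]
turn [-0.    0.    0.03] [0.5404 0.1145 0.2264] j [-0.75  0.35  0.6   1.79 -0.22  1.08 -0.18] w 0.748 gf 0.0 F [-0.8  0.5 -0.8] 3.1
```

```bash

python3 -m pendant '{"slide":[[-0.028,0.042,0.1],[0,0,0.12],[0,0,0.12],[0,0,0.12],[0,0,0.1],[0,0,0.08],[0,0,0.05],[0,0,0.025],[0,0,0],[0,0,0]],"dr":[[0,0,0],[0,0,0],[0,0,0],[0,0,0],[0,0,0],[0,0,0],[0,0,0],[0,0,0],[0,0,0],[0,0,0]],"claw":[0.68,0.68,0.68,0.68,0.68,0.68,0.68,0.68,0.68,0.68]}' 8
python3 st.py .552,.1046,.012
python3 -m pendant '{"slide":[[0,0,0],[0,0,0],[0,0,0],[0,0,0],[0,0,0],[0,0,0],[0,0,-0.05],[0,0,-0.1],[0,0,-0.1],[0,0,-0.1]],"dr":[[0,0,0],[0,0,0],[0,0,0],[0,0,0],[0,0,0],[0,0,0],[0,0,0],[0,0,0],[0,0,0],[0,0,0]],"claw":[0.1,0.1,0.1,0.1,0.1,0.1,0.1,0.1,0.1,0.1]}' 8
python3 st.py .5626,.3517,.15
```

```text
clock: 4.1
position: [0.5525, 0.1064, 0.0131]
ee_rot: [2.332, 2.105, 0.002]
force: [0.2, -0.9, 0.7]
width: 0.689
gripper_force: 0.0
.552,.1046,.012 slide(goal axes) [-0.006 -0.001  0.004] slide(now axes) [-0.006 -0.001  0.004]
turn [ 0.01 -0.01  0.04] [0.5525 0.1064 0.0131] j [-0.59  0.63  0.44  1.96 -0.44  0.64  0.03] w 0.689 gf 0.0 F [ 0.2 -0.9  0.7] 4.1
clock: 5.1
position: [0.5518, 0.1057, 0.1192]
ee_rot: [2.333, 2.104, -0.0]
force: [0.3, 1.1, -0.1]
width: 0.483
gripper_force: 7.9
.5626,.3517,.15 slide(goal axes) [ 0.819 -0.052 -0.103] slide(now axes) [ 0.819 -0.049 -0.103]
turn [0.   0.   0.03] [0.5518 0.1057 0.1192] j [-0.68  0.49  0.55  1.89 -0.33  0.86 -0.07] w 0.483 gf 7.939245505258441 F [ 0.3  1.1 -0.1] 5.1
```

```bash

python3 -m pendant '{"slide":[[0,0,-0.1],[0.03,0,-0.06],[0.1,-0.01,0],[0.14,-0.01,0],[0.14,-0.01,0],[0.14,-0.01,0],[0.14,-0.01,0],[0.1,0,0],[0.06,0,0],[0.04,0,0]],"dr":[[0,0,0],[0,0,0],[0,0,0],[0,0,0],[0,0,0],[0,0,0],[0,0,0],[0,0,0],[0,0,0],[0,0,0]],"claw":[0.1,0.1,0.1,0.1,0.1,0.1,0.1,0.1,0.1,0.1]}'
python3 st.py .5626,.3517,.09
python3 -m pendant '{"slide":[[0,0,0.08],[0,0,0.1],[0,0,0.06],[0,0,0.02],[0,0,0],[0,0,0],[0,0,0],[0,0,0],[0,0,-0.1],[0,0,-0.12]],"dr":[[0,0,0],[0,0,0],[0,0,0],[0,0,0],[0,0,0],[0,0,0],[0,0,0],[0,0,0],[0,0,0],[0,0,0]],"claw":[0.1,0.1,0.1,0.1,0.1,0.65,0.68,0.68,0.68,0.68]}'
python3 st.py .5348,.0354,.16 .5348,.0354,.012
```

```text
clock: 6.1
position: [0.5639, 0.375, 0.1658]
ee_rot: [2.331, 2.107, 0.0]
force: [0.1, -0.9, -0.7]
width: 0.479
gripper_force: 7.9
.5626,.3517,.09 slide(goal axes) [-0.078  0.004  0.253] slide(now axes) [-0.078  0.003  0.253]
turn [ 0.   -0.    0.05] [0.5639 0.375  0.1658] j [-1.    0.61  0.54  1.54 -0.34  1.09 -0.48] w 0.479 gf 7.939250705967424 F [ 0.1 -0.9 -0.7] 6.1
clock: 7.1
position: [0.5634, 0.3727, 0.1531]
ee_rot: [-2.332, -2.104, 0.004]
force: [-0.8, 0.6, 0.3]
width: 0.681
gripper_force: 0.0
.5348,.0354,.16 slide(goal axes) [-1.128  0.025 -0.023] slide(now axes) [-1.128  0.02  -0.021]
.5348,.0354,.012 slide(goal axes) [-1.128  0.025  0.47 ] slide(now axes) [-1.127  0.021  0.472]
turn [-0.02  0.02  0.04] [0.5634 0.3727 0.1531] j [-0.99  0.62  0.53  1.55 -0.34  1.07 -0.47] w 0.681 gf 0.0 F [-0.8  0.6  0.3] 7.1
```

```bash

python3 -m pendant '{"slide":[[-0.06,0,-0.03],[-0.12,0.003,0],[-0.14,0.003,0],[-0.14,0.003,0],[-0.14,0.003,0],[-0.14,0.003,0],[-0.14,0.003,0],[-0.14,0.003,0],[-0.08,0.003,0],[-0.028,0,0]],"dr":[[0,0,0],[0,0,0],[0,0,0],[0,0,0],[0,0,0],[0,0,0],[0,0,0],[0,0,0],[0,0,0.04],[0,0,0]],"claw":[0.68,0.68,0.68,0.68,0.68,0.68,0.68,0.68,0.68,0.68]}'
python3 st.py .5348,.0354,.012
python3 -c "
from h import *
cv2.imwrite('pics/top1.png',arm.get_image('top')[200:300,220:480,::-1].repeat(3,0).repeat(3,1))"
```

```text
clock: 8.1
position: [0.5363, 0.032, 0.1628]
ee_rot: [2.342, 2.093, 0.0]
force: [-0.5, -0.3, 0.4]
width: 0.678
gripper_force: 0.0
.5348,.0354,.012 slide(goal axes) [ 0.011 -0.006  0.503] slide(now axes) [ 0.011 -0.007  0.503]
turn [ 0.01  0.   -0.05] [0.5363 0.032  0.1628] j [-0.6   0.39  0.6   1.9  -0.27  0.92  0.01] w 0.678 gf 0.0 F [-0.5 -0.3  0.4] 8.1
```

View pics/top1.png

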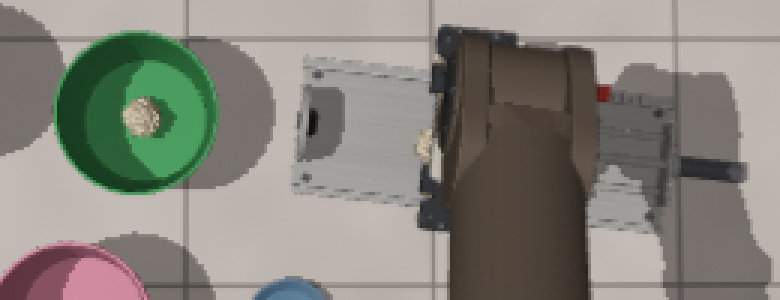

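The top crop shows ball A inside the green bin at crop pixel (141,117), with the gripper over ball B.

```bash

python3 -m pendant '{"slide":[[0.011,-0.007,0.08],[0,0,0.12],[0,0,0.12],[0,0,0.1],[0,0,0.05],[0,0,0.03],[0,0,0],[0,0,0],[0,0,0],[0,0,0]],"dr":[[0,0,0],[0,0,0],[0,0,0],[0,0,0],[0,0,0],[0,0,0],[0,0,0],[0,0,0],[0,0,0],[0,0,0]],"claw":[0.68,0.68,0.68,0.68,0.68,0.68,0.68,0.1,0.1,0.1]}'
python3 st.py .5348,.0354,.012
python3 -m pendant '{"slide":[[0,0,0],[0,0,0],[0,0,-0.05],[0,0,-0.12],[0,0,-0.14],[0,0,-0.14],[0,0,-0.06],[0,0,0],[0.06,0,0],[0.12,0,0]],"dr":[[0,0,0],[0,0,0],[0,0,0],[0,0,0],[0,0,0],[0,0,0],[0,0,0],[0,0,0],[0,0,0],[0,0,0]],"claw":[0.1,0.1,0.1,0.1,0.1,0.1,0.1,0.1,0.1,0.1]}'
python3 st.py .5626,.3517,.165
```

```text
clock: 9.15
position: [0.5357, 0.0396, 0.0131]
ee_rot: [2.337, 2.099, 0.002]
force: [-0.1, -0.4, 0.4]
width: 0.47
gripper_force: 1.3
.5348,.0354,.012 slide(goal axes) [-0.014 -0.002  0.004] slide(now axes) [-0.014 -0.002  0.004]
turn [ 0.01 -0.01 -0.  ] [0.5357 0.0396 0.0131] j [-0.49  0.61  0.45  2.02 -0.45  0.61  0.15] w 0.47 gf 1.3483040041660388 F [-0.1 -0.4  0.4] 9.15
clock: 10.15
position: [0.5404, 0.0905, 0.1647]
ee_rot: [2.343, 2.093, -0.002]
force: [0.2, 0.4, -0.6]
width: 0.452
gripper_force: 8.0
.5626,.3517,.165 slide(goal axes) [ 0.874 -0.019 -0.001] slide(now axes) [ 0.873 -0.024 -0.002]
turn [-0.    0.01 -0.05] [0.5404 0.0905 0.1647] j [-0.7   0.41  0.6   1.88 -0.28  0.94 -0.09] w 0.452 gf 7.988358185812103 F [ 0.2  0.4 -0.6] 10.15
```

```bash

python3 -m pendant '{"slide":[[0.12,0,0],[0.14,-0.005,0],[0.14,-0.005,0],[0.14,-0.005,0],[0.12,-0.005,0],[0.08,0,0],[0.04,0,0],[0,0,0.05],[0,0,0.1],[0,0,0.06]],"dr":[[0,0,0],[0,0,0],[0,0,0],[0,0,0],[0,0,0],[0,0,0],[0,0,0],[0,0,0],[0,0,0],[0,0,0]],"claw":[0.1,0.1,0.1,0.1,0.1,0.1,0.1,0.1,0.1,0.1]}'
python3 st.py .5626,.3517,.1
python3 -m pendant '{"slide":[[0,0,0],[0,0,0],[0,0,0],[0,0,0],[0,0,-0.1],[0,0,-0.14],[-0.06,0,0],[-0.12,0,0],[-0.14,0,0],[-0.14,0,0]],"dr":[[0,0,0],[0,0,0],[0,0,0],[0,0,0],[0,0,0],[0,0,0],[0,0,0],[0,0,0],[0,0,0],[0,0,0]],"claw":[0.1,0.65,0.68,0.68,0.68,0.68,0.68,0.68,0.68,0.68]}'
python3 st.py .5234,-.0362,.165
```

```text
clock: 11.15
position: [0.5591, 0.3231, 0.0992]
ee_rot: [2.34, 2.096, -0.005]
force: [-0.0, 0.2, 0.1]
width: 0.444
gripper_force: 8.0
.5626,.3517,.1 slide(goal axes) [ 0.096  0.001 -0.003] slide(now axes) [ 0.096  0.001 -0.003]
turn [-0.02  0.02 -0.02] [0.5591 0.3231 0.0992] j [-0.94  0.63  0.52  1.68 -0.37  0.93 -0.39] w 0.444 gf 7.989264622829069 F [-0.   0.2  0.1] 11.15
clock: 12.15
position: [0.5451, 0.1877, 0.1748]
ee_rot: [2.336, 2.1, 0.002]
force: [0.3, -0.3, -0.2]
width: 0.683
gripper_force: 0.0
.5234,-.0362,.165 slide(goal axes) [-0.75   0.008  0.033] slide(now axes) [-0.75   0.007  0.032]
turn [ 0.01 -0.01  0.  ] [0.5451 0.1877 0.1748] j [-0.84  0.44  0.59  1.8  -0.29  0.99 -0.25] w 0.683 gf 0.0 F [ 0.3 -0.3 -0.2] 12.15
```

```bash

python3 -m pendant '{"slide":[[-0.14,0.002,0],[-0.14,0.002,0],[-0.14,0.002,0],[-0.14,0.002,0],[-0.1,0,0.03],[-0.06,0,0],[-0.02,0,0],[-0.01,0,0],[0,0,0],[0,0,0]],"dr":[[0,0,0],[0,0,0],[0,0,0],[0,0,0],[0,0,0],[0,0,0],[0,0,0],[0,0,0],[0,0,0],[0,0,0]],"claw":[0.68,0.68,0.68,0.68,0.68,0.68,0.68,0.68,0.68,0.68]}'
python3 st.py .5234,-.0362,.015
python3 -m pendant '{"slide":[[0,0,0.08],[0,0,0.12],[0,0,0.12],[0,0,0.1],[0,0,0.05],[0,0,0.02],[0,0,0],[0,0,0],[0,0,0],[0,0,0]],"dr":[[0,0,0],[0,0,0],[0,0,0],[0,0,0],[0,0,0],[0,0,0],[0,0,0],[0,0,0],[0,0,0],[0,0,0]],"claw":[0.68,0.68,0.68,0.68,0.68,0.68,0.68,0.1,0.1,0.1]}'
python3 st.py .5234,-.0362,.015
```

```text
clock: 13.15
position: [0.5238, -0.0336, 0.1653]
ee_rot: [-2.336, -2.101, -0.001]
force: [-0.8, -0.7, -0.7]
width: 0.68
gripper_force: 0.0
.5234,-.0362,.015 slide(goal axes) [-0.009 -0.     0.501] slide(now axes) [-0.009 -0.001  0.501]
turn [ 0.   -0.    0.01] [ 0.5238 -0.0336  0.1653] j [-0.51  0.37  0.63  1.93 -0.27  0.92  0.15] w 0.68 gf 0.0 F [-0.8 -0.7 -0.7] 13.15
clock: 14.15
position: [0.5241, -0.0347, 0.0191]
ee_rot: [2.337, 2.099, 0.002]
force: [0.1, -0.5, 0.2]
width: 0.466
gripper_force: 0.0
.5234,-.0362,.015 slide(goal axes) [-0.005 -0.002  0.014] slide(now axes) [-0.005 -0.002  0.014]
turn [ 0.01 -0.   -0.  ] [ 0.5241 -0.0347  0.0191] j [-0.38  0.59  0.48  2.05 -0.46  0.61  0.31] w 0.466 gf 0.0 F [ 0.1 -0.5  0.2] 14.15
```

```bash

python3 -m pendant '{"slide":[[0,0,0],[0,0,0],[0,0,-0.04],[0,0,-0.12],[0,0,-0.14],[0,0,-0.14],[0,0,-0.06],[0,0,0],[0.06,0,0],[0.12,0,0]],"dr":[[0,0,0],[0,0,0],[0,0,0],[0,0,0],[0,0,0],[0,0,0],[0,0,0],[0,0,0],[0,0,0],[0,0,0]],"claw":[0.1,0.1,0.1,0.1,0.1,0.1,0.1,0.1,0.1,0.1]}' 10
python3 st.py .5626,.3517,.165
python3 -m pendant '{"slide":[[0.14,0,0],[0.14,0,0],[0.14,-0.003,0],[0.14,-0.003,0],[0.14,-0.003,0],[0.14,-0.003,0],[0.12,-0.003,0],[0.08,0,0],[0.04,0,0],[0,0,0]],"dr":[[0,0,0],[0,0,0],[0,0,0],[0,0,0],[0,0,0],[0,0,0],[0,0,0],[0,0,0],[0,0,0],[0,0,0]],"claw":[0.1,0.1,0.1,0.1,0.1,0.1,0.1,0.1,0.1,0.1]}'
python3 st.py .5626,.3517,.12
python3 -c "
from h import *
cv2.imwrite('pics/scene2.png',arm.get_image('scene')[150:350,120:400,::-1].repeat(2,0).repeat(2,1))"
```

```text
clock: 15.15
position: [0.5286, 0.0164, 0.1683]
ee_rot: [2.343, 2.092, -0.001]
force: [1.1, 1.6, -1.1]
width: 0.423
gripper_force: 10.0
.5626,.3517,.165 slide(goal axes) [ 1.123 -0.007  0.011] slide(now axes) [ 1.123 -0.013  0.01 ]
turn [-0.    0.01 -0.05] [0.5286 0.0164 0.1683] j [-0.61  0.38  0.63  1.92 -0.27  0.93  0.05] w 0.423 gf 9.99846005346626 F [ 1.1  1.6 -1.1] 15.15
clock: 16.15
position: [0.5588, 0.3425, 0.1672]
ee_rot: [-2.335, -2.101, 0.002]
force: [-0.3, -0.3, 0.3]
width: 0.425
gripper_force: 10.0
.5626,.3517,.12 slide(goal axes) [0.032 0.009 0.157] slide(now axes) [0.032 0.01  0.157]
turn [-0.01  0.01  0.01] [0.5588 0.3425 0.1672] j [-0.99  0.58  0.57  1.6  -0.34  1.07 -0.44] w 0.425 gf 9.999900623224676 F [-0.3 -0.3  0.3] 16.15
```

View pics/scene2.png

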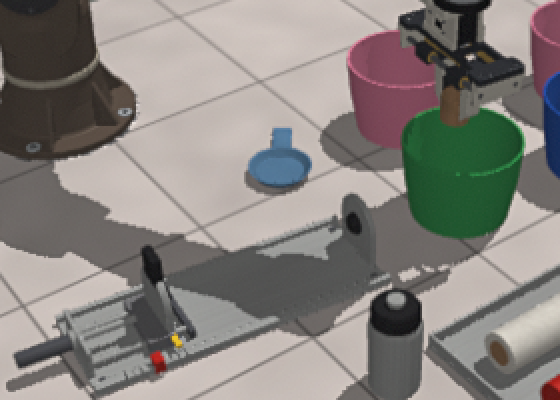

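The scene crop shows the stub in the fingers over the green bin at (455,105). The holder tray is empty, and the shaker and spoon rest have not moved.

```bash

python3 -m pendant '{"slide":[[0.032,0.08,0.06],[0,0,0.1],[0,0,0.05],[0,0,0],[0,0,0],[0,0,0],[0,0,0],[0,0,0],[0,0,0],[0,0,-0.1]],"dr":[[0,0,0],[0,0,0],[0,0,0],[0,0,0],[0,0,0],[0,0,0],[0,0,0],[0,0,0],[0,0,0],[0,0,0]],"claw":[0.1,0.1,0.1,0.1,0.1,0.55,0.55,0.55,0.55,0.55]}'
python3 -m pendant '{"slide":[[0,0,-0.14],[0,0,-0.1],[-0.06,0,0],[-0.12,-0.01,0],[-0.14,-0.01,0],[-0.14,-0.02,0],[-0.14,-0.02,0],[-0.14,-0.01,0],[-0.12,-0.01,0],[-0.06,0,0]],"dr":[[0,0,0],[0,0,0],[0,0,0],[0,0,0],[0,0,0],[0,0,0],[0,0,0],[0,0,0],[0,0,0],[0,0,0]],"claw":[0.55,0.55,0.55,0.55,0.55,0.55,0.55,0.55,0.55,0.55]}'
python3 st.py .5226,-.1081,.175
python3 -c "
from h import *
t=arm.get_image('top')[:,:,::-1]; s=arm.get_image('scene')[:,:,::-1]
cv2.imwrite('pics/top3.png',t);cv2.imwrite('pics/scene3.png',s)
cv2.imwrite('pics/c3.png',np.hstack([t[200:280,220:400].repeat(4,0).repeat(4,1)]))"
```

```text
clock: 17.2
position: [0.5819, 0.3476, 0.132]
ee_rot: [-2.336, -2.099, 0.01]
force: [1.6, -0.2, -0.1]
width: 0.548
gripper_force: 0.0
clock: 18.2
position: [0.5301, 0.0727, 0.2078]
ee_rot: [2.341, 2.094, 0.0]
force: [-0.4, -0.5, -0.4]
width: 0.55
gripper_force: 0.0
.5226,-.1081,.175 slide(goal axes) [-0.602  0.04   0.109] slide(now axes) [-0.602  0.042  0.109]
turn [ 0.    0.   -0.04] [0.5301 0.0727 0.2078] j [-0.73  0.34  0.65  1.86 -0.24  1.02 -0.09] w 0.55 gf 0.0 F [-0.4 -0.5 -0.4] 18.2
```

View pics/c3.png

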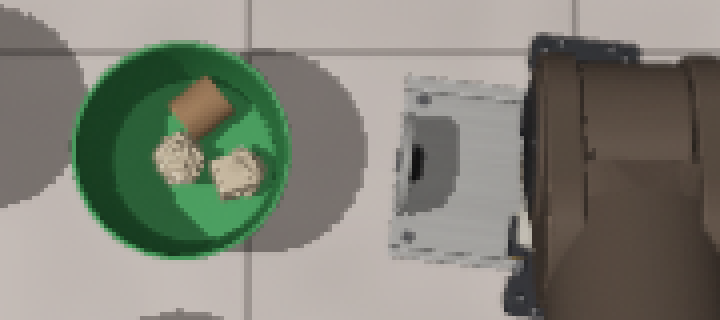

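Both balls and the stub lie in the green bin, at crop (180,158), (237,174) and (200,107). Next I go to the ear and turn the tool 90°.

```bash

python3 -m pendant '{"slide":[[-0.06,0.01,0],[-0.12,0.01,0],[-0.14,0.01,0],[-0.14,0.01,0],[-0.1,0,0],[-0.04,0,0],[0,0,0],[0,0,0],[0,0,0],[0,0,0]],"dr":[[0,0,0],[0,0,0],[0,0,0],[0,0,0],[0,0,0],[0,0,0],[0,0,1],[0,0,1],[0,0,1],[0,0,1]],"claw":[0.55,0.55,0.55,0.55,0.55,0.55,0.55,0.55,0.55,0.55]}' 40
python3 -m pendant '{"slide":[[0,0,0],[0,0,0],[0,0,0],[0,0,0],[0,0,0],[0,0,0],[0,0,0],[0,0,0],[0,0,0],[0,0,0]],"dr":[[0,0,1],[0,0,1],[0,0,1],[0,0,1],[0,0,1],[0,0,1],[0,0,1],[0,0,1],[0,0,1],[0,0,0.06]],"claw":[0.55,0.55,0.55,0.55,0.55,0.55,0.55,0.55,0.55,0.55]}' 40
python3 st.py .5226,-.1081,.093
```

```text
clock: 19.3
position: [0.5242, -0.1017, 0.2071]
ee_rot: [-2.771, -1.479, -0.001]
force: [0.8, -1.1, -0.8]
width: 0.55
gripper_force: 0.0
clock: 20.3
position: [0.5242, -0.1017, 0.2068]
ee_rot: [-3.137, 0.162, 0.001]
force: [0.6, -0.0, -0.2]
width: 0.548
gripper_force: 0.0
.5226,-.1081,.093 slide(goal axes) [-0.022 -0.003  0.379] slide(now axes) [-0.003  0.022  0.379]
turn [ -0.     0.   -13.06] [ 0.5242 -0.1017  0.2068] j [-0.68  0.48  1.12  1.88 -0.48  1.09 -1.05] w 0.548 gf 0.0 F [ 0.6 -0.  -0.2] 20.3
```

```bash

python3 -m pendant '{"slide":[[-0.003,0.022,0.04],[0,0,0.08],[0,0,0.08],[0,0,0.08],[0,0,0.05],[0,0,0.03],[0,0,0.019],[0,0,0],[0,0,0],[0,0,0]],"dr":[[0,0,0],[0,0,0],[0,0,0],[0,0,0],[0,0,0],[0,0,0],[0,0,0],[0,0,0],[0,0,0],[0,0,0]],"claw":[0.55,0.55,0.55,0.55,0.55,0.55,0.55,0.55,0.55,0.55]}' 40
python3 st.py .5226,-.1081,.093
python3 -m pendant '{"slide":[[0,0,0],[0,0,0],[0,0,0],[0,0,0],[0,0,0],[0,0,0],[0,0,0],[0,0,0],[0,0,0],[0,0,0]],"dr":[[0,0,0],[0,0,0],[0,0,0],[0,0,0],[0,0,0],[0,0,0],[0,0,0],[0,0,0],[0,0,0],[0,0,0]],"claw":[0.05,0.05,0.05,0.05,0.05,0.05,0.05,0.05,0.05,0.05]}' 40
python3 st.py .5226,-.1081,.093
python3 -c "
from h import *
t=arm.get_image('top')[:,:,::-1]; s=arm.get_image('scene')[:,:,::-1]
cv2.imwrite('pics/top4.png',t);cv2.imwrite('pics/scene4.png',s)
cv2.imwrite('pics/c4.png',cv2.resize(s[200:350,120:320],None,fx=4,fy=4,interpolation=cv2.INTER_CUBIC))"
```

```text
clock: 21.3
position: [0.5225, -0.1103, 0.0942]
ee_rot: [-3.137, 0.163, -0.002]
force: [-0.8, -0.5, -0.6]
width: 0.553
gripper_force: 0.0
.5226,-.1081,.093 slide(goal axes) [ 0.007 -0.     0.004] slide(now axes) [-0.    -0.007  0.004]
turn [ 1.000e-02 -1.000e-02 -1.306e+01] [ 0.5225 -0.1103  0.0942] j [-0.54  0.61  0.96  2.   -0.65  0.88 -0.9 ] w 0.553 gf 0.0 F [-0.8 -0.5 -0.6] 21.3
clock: 22.3
position: [0.5221, -0.1085, 0.0935]
ee_rot: [-3.135, 0.162, 0.0]
force: [-0.5, 5.9, 4.2]
width: 0.15
gripper_force: 40.0
.5226,-.1081,.093 slide(goal axes) [0.001 0.001 0.002] slide(now axes) [ 0.001 -0.001  0.002]
turn [-2.000e-02 -1.000e-02 -1.306e+01] [ 0.5221 -0.1085  0.0935] j [-0.54  0.61  0.96  2.   -0.65  0.88 -0.9 ] w 0.15 gf 39.99517858028412 F [-0.5  5.9  4.2] 22.3
```

View pics/c4.png

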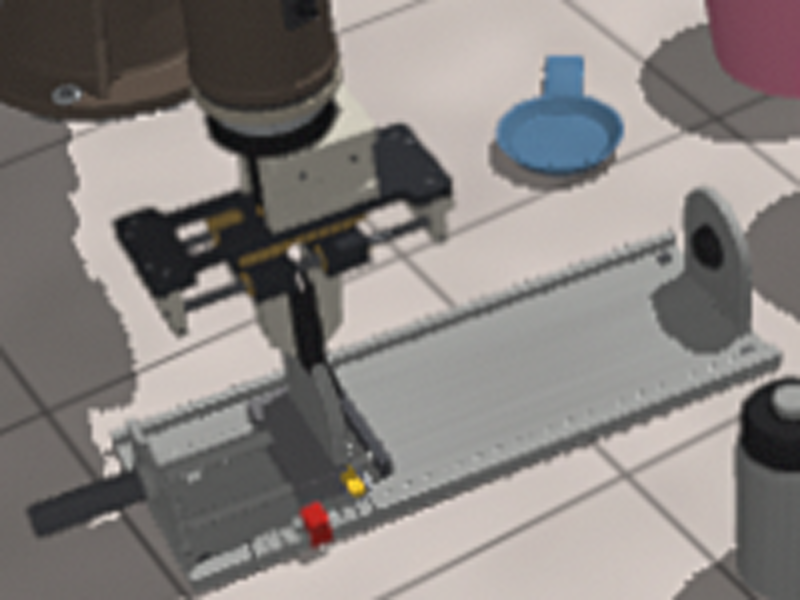

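The scene crop shows the ear held between the fingers, with the yellow pointer at (354,482) and the red clip at (317,523). Pull most of the way, then measure.

```bash
cat > p.py <<'E'
from h import *
psi=-.107; hy=np.array([-np.sin(psi),np.cos(psi)]); hx=np.array([np.cos(psi),np.sin(psi)])
for n,roi in(("scene",(120,320,240,350)),("top",(310,475,205,290))):
    im0=arm.get_image(n)[:,:,::-1]; cv2.imwrite("pics/last_%s.png"%n,im0)
    x0,x1,y0,y1=roi; im=cv2.cvtColor(im0[y0:y1,x0:x1],cv2.COLOR_BGR2HSV)
    for nm,lo,hi,z in(("red",(0,140,90),(8,255,255),.022),("yel",(20,110,90),(34,255,255),.02)):
        m=cv2.inRange(im,lo,hi); k,_,st,c=cv2.connectedComponentsWithStats(m)
        if k<2: print(n,nm,"none"); continue
        i=1+np.argmax(st[1:,4]); u=c[i]+[x0,y0]; P=plane(n,u,z)[:2]-[.5378,.0067]; print(n,nm,u.round(1),st[i],"local x,y",(P@hx).round(4),(P@hy).round(4))
E
python3 p.py
python3 -m pendant '{"slide":[[0,0.01,0],[0,0.01,0],[0,0.01,0],[0,0.01,0],[0,0.01,0],[0,0.01,0],[0,0.01,0],[0,0.005,0],[0,0,0],[0,0,0]],"dr":[[0,0,0],[0,0,0],[0,0,0],[0,0,0],[0,0,0],[0,0,0],[0,0,0],[0,0,0],[0,0,0],[0,0,0]],"claw":[0.05,0.05,0.05,0.05,0.05,0.05,0.05,0.05,0.05,0.05]}' 50
python3 st.py .5226,-.1081,.093; python3 p.py
```

```text
scene red [198.7 330.3] [75 86  8 10 53] local x,y 0.0787 -0.1504
scene yel [207.9 320.2] [85 77  7  7 29] local x,y 0.0557 -0.1162
top red [420.4 231. ] [108  24   5   5  21] local x,y 0.0685 -0.1497
top yel [410.5 232.5] [100  27   2   2   4] local x,y 0.0605 -0.1182
clock: 23.5
position: [0.5197, -0.1302, 0.0935]
ee_rot: [-3.134, 0.161, 0.001]
force: [-1.5, 8.5, 6.5]
width: 0.15
gripper_force: 50.0
.5226,-.1081,.093 slide(goal axes) [0.074 0.002 0.002] slide(now axes) [ 0.002 -0.074  0.002]
turn [ -0.03  -0.02 -13.06] [ 0.5197 -0.1302  0.0935] j [-0.5   0.61  0.95  1.99 -0.65  0.88 -0.86] w 0.15 gf 50.0021767616272 F [-1.5  8.5  6.5] 23.5
scene red [198.7 330.4] [75 86  8 10 53] local x,y 0.0788 -0.1505
scene yel [199.5 323.2] [77 80  6  7 25] local x,y 0.0549 -0.1383
top red [420.3 231. ] [108  24   5   5  20] local x,y 0.0688 -0.1494
top yel [416.9 233.9] [106  28   3   3   8] local x,y 0.0582 -0.1395
```

```bash

python3 -m pendant '{"slide":[[0,0.01,0],[0,0.01,0],[0,0.01,0],[0,0.007,0],[0,0,0],[0,0,0],[0,0,0],[0,0,0],[0,0,0],[0,0,0]],"dr":[[0,0,0],[0,0,0],[0,0,0],[0,0,0],[0,0,0],[0,0,0],[0,0,0],[0,0,0],[0,0,0],[0,0,0]],"claw":[0.05,0.05,0.05,0.05,0.05,0.05,0.05,0.05,0.05,0.05]}'
python3 st.py .5226,-.1081,.093; python3 p.py
python3 -c "
import cv2,numpy as np
s=cv2.imread('pics/last_scene.png')[290:350,150:250];t=cv2.imread('pics/last_top.png')[205:265,380:480]
cv2.imwrite('pics/c5.png',cv2.resize(np.vstack([s]),None,fx=6,fy=6,interpolation=cv2.INTER_CUBIC))
b=cv2.resize(cv2.imread('pics/last_top.png')[200:280,220:480],None,fx=3,fy=3);cv2.imwrite('pics/c6.png',b)"
```

```text
clock: 24.6
position: [0.5184, -0.1409, 0.0935]
ee_rot: [-3.133, 0.161, 0.002]
force: [-1.2, 9.1, 7.3]
width: 0.15
gripper_force: 50.0
.5226,-.1081,.093 slide(goal axes) [0.11  0.002 0.002] slide(now axes) [ 0.003 -0.11   0.002]
turn [ -0.04  -0.02 -13.05] [ 0.5184 -0.1409  0.0935] j [-0.47  0.61  0.95  1.99 -0.65  0.88 -0.85] w 0.15 gf 50.009023547172546 F [-1.2  9.1  7.3] 24.6
scene red [198.7 330.7] [75 86  8 10 49] local x,y 0.0797 -0.1508
scene yel [194.9 323.9] [73 81  5  6 19] local x,y 0.0519 -0.1491
top red [420.3 230.8] [108  24   5   5  19] local x,y 0.0692 -0.1494
top yel [419.8 235.1] [109  29   3   4   9] local x,y 0.0552 -0.1494
```

View pics/c5.png

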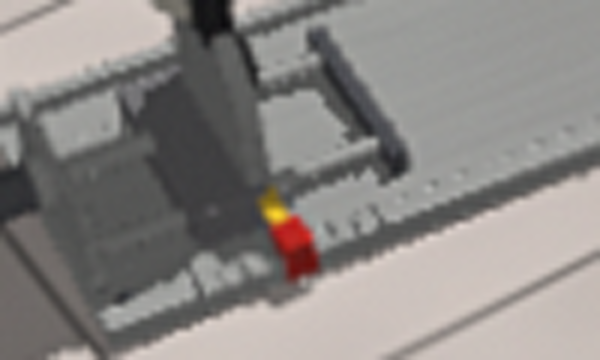

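View pics/c6.png

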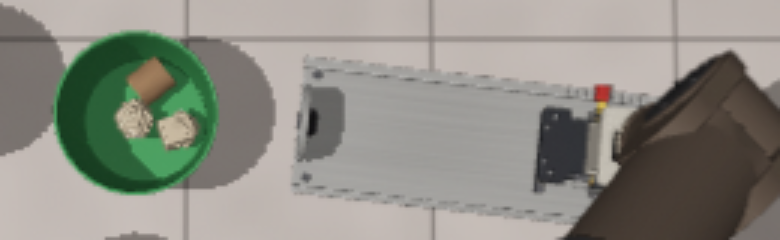

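The scene crop shows the yellow pointer (272,205) directly against the red clip (295,240). The top crop shows them in line at x≈602 and all three scraps in the bin. Both views put pointer and clip level within about 2 mm, and the grip is steady, so I hand in.

```bash
python3 -c "
from cell import arm
print(arm.sign_off())"
```

```text
the job is handed in; nothing more can be done
None
```

I handed the job in: both paper balls and the core stub are in the upright green bin, and the sprung end is held by its ear with the pointer level with the red clip (within about 2 mm in both camera views); no verdict came back.

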